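# Switch off the workshop charger and take out the battery pack

### The arm

A 6-joint arm with a two-finger parallel gripper is mounted at the origin on the work surface. World frame = base frame: x ahead of the robot, y to its left, z up, the work surface at z = 0. Lengths are in m, angles in rad, forces in N, time in s.
With the tool pointing down it reaches from about 0.275 to 0.75 m from the base axis. Payload 10.2 kg.
Tool frame: the origin (TCP) lies on the centre line of the jaws, within the pads' length; the fingertips stand 22 mm ahead of it and the grasp point (between the pads) lies 3 mm ahead of it (finger_overhang is the distance from the TCP to the fingertips, in m); z points along the fingers, y is the line along which they close (so a half turn about z gives the same grasp; the last joint's range is limited). The gripper opens to 85 mm and grips with 20 to 120 N. Pads are 22 mm wide; open, the fingers measure 114 mm over their backs; the gripper's body (76 mm by 85 mm) begins 54 mm behind the grasp point. The pads swing forward as they close: fully open they stand 13 mm farther back than shut.
Start: joints at [-1.455, 0.313, 1.498, -0, 1.331, -0.223], TCP at [0.174, -0.495, 0.253] pointing down, gripper open.
Joint ranges: [-2.94, 2.94], [-0.97, 2.17], [0.19, 2.56], [-1.23, 4.37], [0.02, 3.11], [-2.88, 2.88]. Speed limits (rad/s): [2.39, 2.39, 3.01, 3.14, 3.14, 3.14].

### API

Orientations are given as [roll, pitch, yaw] about the fixed x, y, z axes, in that order (R = Rz(yaw) Ry(pitch) Rx(roll)).
In Python, from workcell import * gives the robot as it stands. The module is installed in compiled form; this text tells all that it offers.
- The arm moves only by the tool step_arm, never from a script. Its argument "steps" is a list of rows, each an object with "hand": the opening, from 0 (shut) to 1 (fully open); "slide": the shift along the tool's x, y, z in m, a list of three; "twist": the turn about the tool's z in rad. In form: [{"hand": hand, "slide": [x, y, z], "twist": twist}, ...]. A call has 1 to 12 rows; each row shifts and turns the commanded pose from where the row before left it, along the tool's axes as they then stand; what a row does not reach is not made up. A row lasts 1/12 s, in which the tool goes at most 41.7 mm and 7.16 degrees, less where a joint would pass 70% of its speed; a pose out of reach is approached as far as the arm can. A call with a gripper value outside its range is refused whole. The fingers move at their own pace and stop on an object; the grip force is fixed at half the most. Time passes only in rows, so rows that do not move let the fingers close. It gives the time, the measured TCP pose, the force, the opening and the grip force at its end, in the units of the state.
- get_state(): the state, without advancing time (a new reading comes with each control period).
- read_camera(name): name is "scene" or "top" or "wrist"; returns (picture, depth): 400x640x3 uint8, blue, green, red; 400x640 float32, m along the optical axis (not along the pixel's ray), 0 where there is no reading.
- camera_info(name): a dict with "fx", "fy", "cx", "cy" (pixels), "rvec" (rotation vector, rad) and "tvec" (3), from world to camera coordinates, as OpenCV has them. Camera axes: x right, y down, z forward; pixel columns grow to the right and rows downward; lengths in m; the calibration is good to about 2 mm. A picture is of the moment at which its call begins: read the wrist's pose just before it. camera_info takes no time and is no camera call; for the wrist camera it gives the pose at the moment of the call.
- hand_in(): hands the job in; it is judged then, once.
The state is a dict: "time_s": time; "joint_positions": joint angles; "qvel": joint speeds; "tau": joint torques, N m; "position": TCP position; "orientation": TCP orientation; "force": force on the tool from outside, world axes, zero at the start; "torque": the same for the moment, N m; "grip_width": opening from 0.0 (shut) to 1.0 (fully open); "finger_force": force on a finger pad.
Only numpy, scipy, OpenCV 4.12 (cv2) and the standard library are available. Lean on these libraries where they do the work, as an engineer would, in place of code of your own. Each camera call takes 0.05 s, during which the arm holds its last target. There are 200 camera calls.

### The job

Take the battery pack off the bench charger: first turn the charger's orange dial until the number 0 stands in the yellow-framed window, then press the yellow release tab under the pack's nose so that the pack pops up. Lift the pack out and set it down gently, standing upright on the floor of the white basket, leaving the dial at 0 and the other things undisturbed.

Things in the scene. Friction and masses are not known exactly. Their poses are not given: they have to be found in the camera images.
- charger: Fixed bench charger on a grey plate 220 x 320 x 15 mm; origin: centre of its underside, front faces -x, y left, z up. Black dial housing 126 x 126 x 66 mm at (20, 83, 82) mm; its axis leans 35 deg (0.611 rad) to the front: (-0.574, 0, 0.819). Pack dock centred at (30, -85) mm, four black walls 75 x 75 mm inside, rims 95 mm above the table. Stands left or right of the basket.
- window (a point): Centre of the outside of the yellow-framed number window (36 x 40 mm) at the back of the dial housing, facing back (+x of the charger) and 35 degrees upwards, where a black number 0 to 7 shows on the white drum.
- drum (a joint): Angle of the number drum and its orange grip (rad): 0 when number 0 is centred in the window, number k at 0.785 k. Grows anticlockwise seen looking down on the grip; starts at 0.8 to 2.3, so turn it clockwise. Travel -0.9 to 5.6, friction 0.06 N m, stays where left. Within 0.16 rad of 0 counts as standing in the window.
- dial_grip (a point): On the orange bar grip (62 x 16 mm, 42 mm tall) that turns the drum: on the dial axis, 63 mm above the housing centre, 16 mm below the bar's top, 26 mm above its foot. A grey flange 60 mm wide reaches 1 mm above the foot. z: dial axis, out of the housing; x: the bar's length, turning with it (front to back at number 0); grip it across, along y.
- latch (a joint): Angle of the spring release tab (rad): 0 at rest, 0.38 fully pressed; the pack is let go at about 0.27. It springs back when let go. Pressing at point latch_pad takes about 3 N to start and 6 N at the end, 17 mm of travel.
- latch_pad (a point): On top of the yellow release tab (44 mm wide), 17 mm from its free front edge, 43 mm above the table, at (-61.5, -85) mm in the charger's frame. Hinged 46 mm behind this point; pressed down. The pack's nose overhangs it from 6 mm behind this point, 67 mm above, so come from the front, fingers shut, tool tilted 35 to 45 deg.
- pack: Black battery pack with yellow band, 70 x 70 x 85 mm, about 0.45 kg; origin: centre of its underside, z up. A nose 70 mm wide, 30 mm tall juts from its upper front (-x) to 85 mm from the origin. Seated, its underside is 55 mm above the table; released, a spring plate pushes it up 22 mm and holds it there, still 18 mm deep in the dock (2.5 mm play): then lift it straight up.
- pack_grip (a point): Middle of the blue rib on top of the pack, 60 mm (x) x 28 mm (y) x 36 mm tall; the point is 105 mm above the pack's underside, 20 mm above the pack's shoulder and 16 mm below the rib's top. Grip it across y.
- basket: White open basket, fixed, 220 (x) x 270 (y) x 70 mm tall, walls and floor 4 mm; origin at the centre of its underside. The pulley stands in its +y half; the -y half is empty.
- pulley: Steel pulley, 64 mm across, 36 mm tall, standing in the basket: leave it alone. Origin at the centre of its underside.
- pump_box: Open blue carton with a pump in it, 110 x 110 x 141 mm: leave it alone. Origin at the centre of its underside.
- bottle: Capped clear bottle, 66 mm across, 190 mm tall: leave it alone. Origin at the centre of its underside.
There are look-alikes about, which are no part of the job. What is meant by the pack is not green or purple, and is the smaller of those in its own colour.

How it is judged:
On the way, in this order (a step that is already met when the one before it is completed fails the run):
1. the number 0 stands in the window (within 0.16 rad), the pack still seated (value of joint drum between -0.16 and 0.16 rad and z of pack in the frame of charger below 0.06 m), for 0.3 s.
2. the release tab is pressed and the pack has popped up in its dock, the dial at 0 (value of joint drum between -0.16 and 0.16 rad and z of pack in the frame of charger above 0.07 m and value of joint latch above 0.12 rad), for 0.02 s.
3. the pack is lifted clear of the dock by the gripper, the dial at 0 (value of joint drum between -0.16 and 0.16 rad and z of pack in the frame of charger above 0.1 m and contact force between the fingers and pack above 1 N), for 0.1 s.
At the end, for the whole second after the job is handed in: The number 0 stands in the window (drum within 0.16 rad of 0), and the pack stands upright (within 0.15 rad) on the basket's floor (underside less than 12 mm above the basket's origin), inside the walls, at rest and let go (value of joint drum between -0.16 and 0.16 rad and x of pack in the frame of basket between -0.1 and 0.1 m and y of pack in the frame of basket between -0.13 and 0.13 m and z of pack in the frame of basket below 0.012 m and angle between pack's own z axis and vertical below 0.15 rad and linear speed of pack below 0.02 m/s and angular speed of pack below 0.1 rad/s and contact force between the fingers and pack below 0.1 N); the robot touches nothing.
It fails at once if a bystander (pulley, pump carton, bottle) is moved more than 25 mm (distance of any of pulley, pump_box, bottle from where it was at the start of the episode above 0.025 m).
It fails at once if the pack is dropped or thrown (faster than 0.6 m/s while the fingers do not hold it) (linear speed of pack above 0.6 m/s and contact force between the fingers and pack below 0.5 N).
It also fails if it takes over 72 s, if anything falls off the work surface, if the arm or the gripper's body presses on something with over 40 N, if the wrist force passes 120 N, or if a joint passes its speed limit or range.

## Working session

There is one attempt and no reset: what is moved stays moved. The work goes in short steps, Python scripts to look and compute and a tool call to move; the robot and the scene stay as the last step left them, time stands still between calls to the robot, and variables do not carry over. Pictures are saved under pics/ and viewed, at most 12 in all, crops included, and the job is handed in when it is done.

Besides the shell and the picture viewer there is one more tool, called in YAML: its name, and indented under it one key for each argument. step_arm: Moves the arm, as the interface text tells. Its arguments: {"type":"object","properties":{"steps":{"type":"array"}},"required":["steps"]}

```bash
mkdir -p pics; cat > h.py <<'E'
from workcell import *
import numpy as np, cv2
from scipy.spatial.transform import Rotation as R
def grab(n):
    i=camera_info(n); p,d=read_camera(n); return i,p,d
def cloud(i,d):
    v,u=np.mgrid[0:d.shape[0],0:d.shape[1]]
    P=np.stack([(u-i['cx'])/i['fx']*d,(v-i['cy'])/i['fy']*d,d],-1)
    M=cv2.Rodrigues(np.array(i['rvec'],float))[0]
    W=(P-np.array(i['tvec']).ravel())@M
    W[d<=0]=np.nan
    return W
E
python3 - <<'E'
from h import *
for n in('scene','top'):
    i,p,d=grab(n); cv2.imwrite(f'pics/{n}0.png',p); np.savez(f'{n}0.npz',W=cloud(i,d),p=p)
    M=cv2.Rodrigues(np.array(i['rvec'],float))[0]; print(n,-M.T@np.array(i['tvec']).ravel(),M[2])
s=get_state(); print(s)
E
```

```text
scene [1.53868337 0.34126297 1.50191453] [-0.57458079 -0.21239696 -0.79040777]
top [ 0.31456339 -0.00733802  1.50382171] [ 0.14288195 -0.00687925 -0.98971583]
{'time_s': 0.1, 'joint_positions': array([-1.45540729e+00,  3.13410116e-01,  1.49838662e+00, -2.79836803e-05,
        1.33097411e+00, -2.23408274e-01]), 'qvel': array([ 0.00064111,  0.0025282 , -0.00199114,  0.00182337, -0.00051847,
        0.0003535 ]), 'tau': array([ 2.02025978e-03, -4.12902474e+01, -2.60141838e+01, -1.53358324e-04,
        3.05712128e-03,  8.80301911e-06]), 'position': array([ 0.17443898, -0.49495145,  0.25277446]), 'orientation': array([-3.14043772e+00, -2.34535230e-04,  3.38803835e-01]), 'force': array([-0.14214677,  0.56195198,  0.13311738]), 'torque': array([0.00371101, 0.01053197, 0.014093  ]), 'finger_force': 0.0, 'grip_width': 0.9991164602685069}
```

View pics/scene0.png

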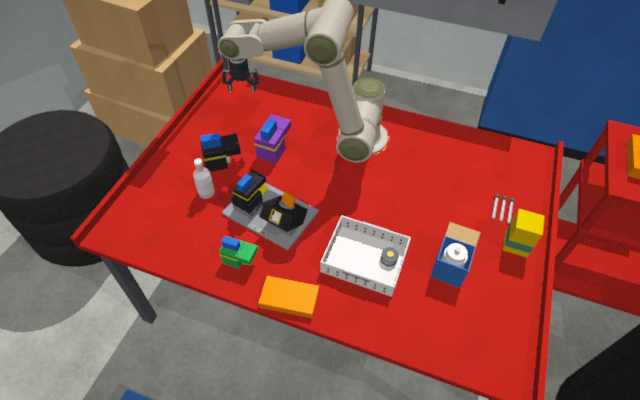

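View pics/top0.png

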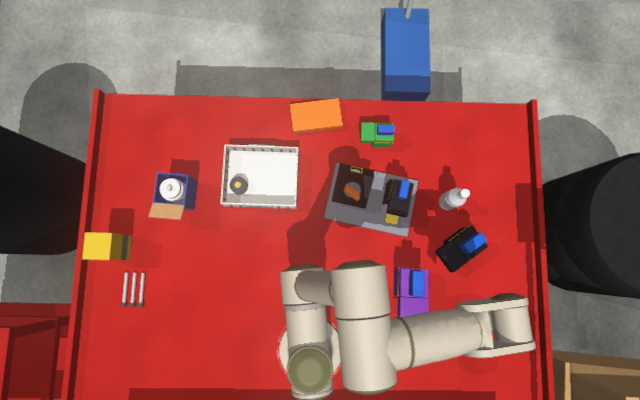

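The scene camera shows a black pack in the charger dock at (248,190), the orange dial at (288,205), the basket at (365,255) and the bottle at (203,180).

Candidates for the pack, by top-view pixel: docked black (402,195), loose larger black (462,248), green (377,132), purple (412,290). I choose the docked black one. Next I measure and check it in a close crop.

```bash
python3 - <<'E'
from h import *
f=np.load('top0.npz');W=f['W'];p=f['p']
f2=np.load('scene0.npz');W2=f2['W'];p2=f2['p']
c=np.vstack([np.hstack([cv2.resize(p[145:255,310:490],None,fx=4,fy=4,interpolation=cv2.INTER_CUBIC)]),])
cv2.imwrite('pics/crop.png',c)
def sel(W,p,zr,box,cond=None):
    x0,x1,y0,y1=box
    m=(W[...,2]>zr[0])&(W[...,2]<zr[1])&(W[...,0]>x0)&(W[...,0]<x1)&(W[...,1]>y0)&(W[...,1]<y1)
    if cond is not None: m&=cond
    return W[m],m
for n,(w,q) in dict(top=(W,p),scene=(W2,p2)).items():
    h=cv2.cvtColor(q,cv2.COLOR_BGR2HSV); S=h[...,1];H=h[...,0];V=h[...,2]
    print(n)
    # plate
    c0=W[195,365] if n=='top' else W2[215,265]
    print('near',c0)
    A,m=sel(w,q,(0.008,0.022),(0.2,0.8,-.5,.1),(S<110))
    k=cv2.connectedComponents(m.astype(np.uint8))[1]
    print('plate',len(A),cv2.minAreaRect(A[:,:2].astype(np.float32)))
    B,_=sel(w,q,(0.055,0.078),(0.2,0.9,-.15,.4),(S<80))
    print('bask',len(B),cv2.minAreaRect(B[:,:2].astype(np.float32)))
    # blue rib in dock
    C,_=sel(w,q,(0.165,0.19),(0.3,0.75,-.5,0),(H>100)&(H<125)&(S>120))
    if len(C): print('rib',len(C),np.nanmedian(C,0),cv2.minAreaRect(C[:,:2].astype(np.float32)))
    D,_=sel(w,q,(0.05,0.3),(0.3,0.75,-.4,0.05),(H>5)&(H<17)&(S>150)&(V>60))
    if len(D): print('orange',len(D),np.median(D,0),D.min(0),D.max(0))
    E_,m=sel(w,q,(0.02,0.2),(0.3,0.75,-.4,0.05),(H>19)&(H<34)&(S>120))
    for t in range(3):pass
    nn,l,st,ce=cv2.connectedComponentsWithStats(m.astype(np.uint8))
    for j in range(1,nn):
        if st[j,4]>5: print('yel',st[j,4],ce[j],np.median(w[l==j],0))
E
```

```text
top
near [ 0.55336336 -0.18045278  0.09195703]
plate 2396 ((0.5572375059127808, -0.19636714458465576), (0.6378121376037598, 0.22192125022411346), 77.84214782714844)
bask 551 ((0.6237576007843018, 0.10005439817905426), (0.47326457500457764, 0.23187465965747833), 89.62865447998047)
rib 150 [ 0.56254608 -0.30144766  0.17614071] ((0.5638867616653442, -0.3030487298965454), (0.028381040319800377, 0.058660611510276794), 79.482421875)
orange 146 [ 0.55391132 -0.12925191  0.14172383] [ 0.30182903 -0.30160825  0.08324652] [ 0.65621853 -0.10104095  0.15710627]
yel 11 [361.18181818 170.36363636] [ 0.63718142 -0.16449369  0.1226864 ]
yel 112 [391.5 218.5] [ 0.47645068 -0.28377705  0.04170647]
scene
near [ 0.63891762 -0.19151559  0.10393362]
plate 1594 ((0.5583792328834534, -0.20080623030662537), (0.6660088896751404, 0.23356135189533234), 76.13777160644531)
bask 737 ((0.6239746809005737, 0.10635606199502945), (0.4509389400482178, 0.23570570349693298), 89.55315399169922)
rib 109 [ 0.57098277 -0.30341152  0.17545612] ((0.5658767819404602, -0.30252376198768616), (0.03022833913564682, 0.06261014193296432), 74.69359588623047)
orange 156 [ 0.56214875 -0.13009612  0.13494698] [ 0.3029023  -0.3975335   0.07689447] [ 0.59409408 -0.10519998  0.15874037]
yel 140 [253.02142857 192.37857143] [ 0.55705369 -0.27865876  0.10648652]
yel 69 [274.43478261 216.43478261] [ 0.64148287 -0.15406304  0.11645144]
```

View pics/crop.png

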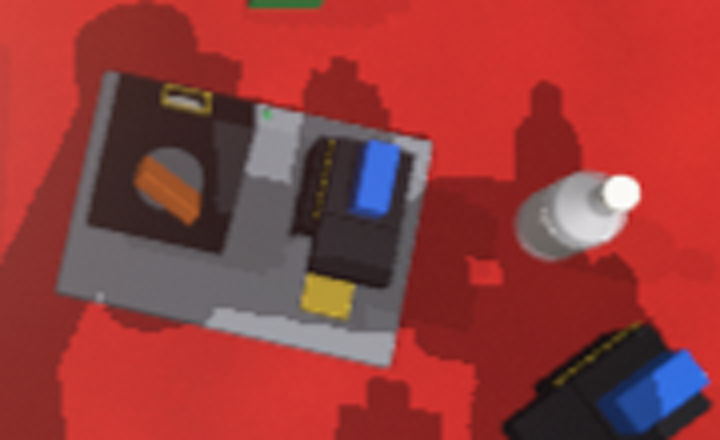

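The crop confirms the choice: the docked black pack has a blue rib at crop (378,178) and the yellow tab at (328,296). The dial bar runs from (140,165) to (195,215), about 63° anticlockwise of zero. Next I fit the charger, basket and bar accurately.

```bash
python3 - <<'E'
from h import *
def comp(W,p,zr,seed,smax,slim=0.35):
    h=cv2.cvtColor(p,cv2.COLOR_BGR2HSV)
    m=(W[...,2]>zr[0])&(W[...,2]<zr[1])&(h[...,1]<smax)&(np.hypot(W[...,0]-seed[0],W[...,1]-seed[1])<slim)
    return W[m]
for n in('top','scene'):
    f=np.load(n+'0.npz');W=f['W'];p=f['p']
    A=comp(W,p,(.009,.021),(.552,-.213),100,.215)
    r=cv2.minAreaRect(A[:,:2].astype(np.float32)); print(n,'plate',len(A),r)
    yaw=np.deg2rad(r[2]-90 if r[2]>45 else r[2])
    B=comp(W,p,(.06,.078),(.62,.11),70,.19)
    print('basket',len(B),cv2.minAreaRect(B[:,:2].astype(np.float32)),B.min(0),B.max(0))
    P=comp(W,p,(.03,.04),(.6,.17),255,.12); print('pulley',np.median(P,0))
    yaw=-.21; o=np.array([.552,-.213,0]); 
    Q=(W-o)@R.from_euler('z',yaw).as_matrix()
    D=(Q-[.02,.083,.082])@R.from_euler('y',-.611).as_matrix()
    h=cv2.cvtColor(p,cv2.COLOR_BGR2HSV)
    m=(h[...,0]>4)&(h[...,0]<18)&(h[...,1]>150)&(np.abs(D[...,0])<.06)&(np.abs(D[...,1])<.06)&(D[...,2]>.07)&(D[...,2]<.09)
    b=D[m]; rr=cv2.minAreaRect(b[:,:2].astype(np.float32)); (vx,vy)=cv2.fitLine(b[:,:2].astype(np.float32),cv2.DIST_L2,0,.01,.01)[:2].ravel()
    print('bar',len(b),b.mean(0),rr,'angle',np.arctan2(vy,vx))
    m=(Q[...,2]>.165)&(Q[...,2]<.19)&(abs(Q[...,0]-.03)<.06)&(abs(Q[...,1]+.085)<.06)
    r=cv2.minAreaRect(Q[m][:,:2].astype(np.float32));print('rib in charger',r)
E
```

```text
top plate 2231 ((0.5533980131149292, -0.21349865198135376), (0.31833741068840027, 0.21909640729427338), 78.5384292602539)
basket 325 ((0.6222928166389465, 0.09570065140724182), (0.3398004174232483, 0.23191766440868378), 89.02523040771484) [ 0.50845489 -0.07375766  0.06005491] [0.74066997 0.26739724 0.07728355]
pulley [0.59438247 0.27284235 0.03567921]
bar 83 [ 0.00298842 -0.00031515  0.07654602] ((0.0021919962018728256, -0.0003583822399377823), (0.06012681499123573, 0.01623159646987915), 65.21817016601562) angle 1.1014708
rib in charger ((0.03039717487990856, -0.08559256047010422), (0.05866064131259918, 0.028381021693348885), 1.5146006345748901)
scene plate 1359 ((0.5571850538253784, -0.21667687594890594), (0.3209841251373291, 0.22354523837566376), 78.8299331665039)
basket 409 ((0.6216884255409241, 0.09446362406015396), (0.3473146855831146, 0.2355918288230896), 88.54164123535156) [ 0.5058712  -0.07880181  0.06004678] [0.74271698 0.27077343 0.07707592]
pulley [0.58003905 0.25803888 0.03522637]
bar 45 [ 0.00700749 -0.00249743  0.07616276] ((0.005827432498335838, -0.002715008333325386), (0.061000753194093704, 0.017166316509246826), 64.73474884033203) angle 1.1471744
rib in charger ((0.032210830599069595, -0.08673669397830963), (0.034231919795274734, 0.06272906810045242), 88.11842346191406)
```

Charger origin is about (0.553, -0.214) with yaw -0.20, and the drum is about 1.12. Plate size, rib height and rib spacing all match the data. The arm can't tilt, so I'll pinch the dial bar with the tool vertical.

step_arm:
  steps:
    - {"hand":1,"slide":[0.02,-0.009,0],"twist":0}
    - {"hand":1,"slide":[0.034,-0.0156,0],"twist":0}
    - {"hand":1,"slide":[0.034,-0.0156,0],"twist":0}
    - {"hand":1,"slide":[0.034,-0.0156,0],"twist":0}
    - {"hand":1,"slide":[0.034,-0.0156,0],"twist":0}
    - {"hand":1,"slide":[0.034,-0.0156,0],"twist":0}
    - {"hand":1,"slide":[0.034,-0.0156,0],"twist":0}
    - {"hand":1,"slide":[0.034,-0.0156,0],"twist":0}
    - {"hand":1,"slide":[0.034,-0.0156,0],"twist":0}
    - {"hand":1,"slide":[0.034,-0.0156,0],"twist":0}
    - {"hand":1,"slide":[0.034,-0.0156,0],"twist":0}
    - {"hand":1,"slide":[0.034,-0.0156,0],"twist":0}

```text
time_s: 1.1
position: [0.487, -0.1922, 0.2531]
orientation: [-3.141, 0.0, 0.339]
force: [0.3, 0.0, -0.3]
grip_width: 0.997
finger_force: 0.0
```

step_arm:
  steps:
    - {"hand":1,"slide":[0.0277,-0.013,0],"twist":0}
    - {"hand":1,"slide":[0.0277,-0.013,0],"twist":0}
    - {"hand":1,"slide":[0.0277,-0.013,0],"twist":0}
    - {"hand":1,"slide":[0,0,0.025],"twist":0}
    - {"hand":1,"slide":[0,0,0.025],"twist":0}
    - {"hand":1,"slide":[0,0,0.01],"twist":0}
    - {"hand":1,"slide":[0,0,0],"twist":0}
    - {"hand":1,"slide":[0,0,0],"twist":0}

```text
time_s: 1.77
position: [0.5515, -0.1298, 0.1938]
orientation: [-3.142, 0.0, 0.338]
force: [-0.3, -0.5, 1.2]
grip_width: 0.996
finger_force: 0.0
```

```bash
python3 - <<'E'
from h import *
i,p,d=grab('wrist'); cv2.imwrite('pics/w1.png',p); s=get_state(); print(s['position'],s['joint_positions'])
E
```

```text
[ 0.55180856 -0.12997257  0.19455142] [-4.37945575e-01  4.53114476e-01  1.45417414e+00  2.04152317e-05
  1.23266132e+00  7.94593329e-01]
```

View pics/w1.png

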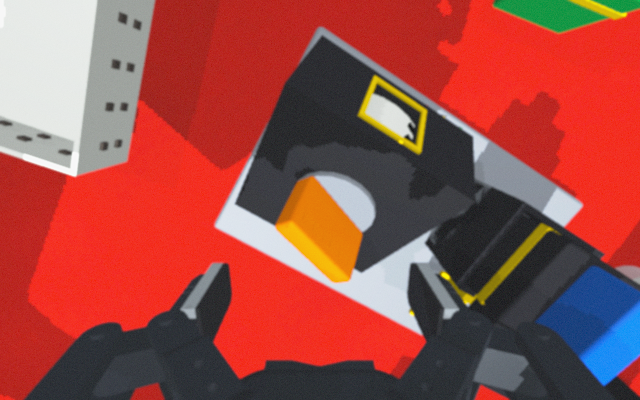

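The wrist view shows the orange bar at (320,230), midway between the open fingers (215 and 425). The window at (393,115) is not yet at 0. I'll descend and pinch.

step_arm:
  steps:
    - {"hand":1,"slide":[0,0,0.016],"twist":0}
    - {"hand":1,"slide":[0,0,0.016],"twist":0}
    - {"hand":1,"slide":[0,0,0.013],"twist":0}
    - {"hand":0.7,"slide":[0,0,0],"twist":0}
    - {"hand":0.5,"slide":[0,0,0],"twist":0}
    - {"hand":0.4,"slide":[0,0,0],"twist":0}
    - {"hand":0.3,"slide":[0,0,0],"twist":0}
    - {"hand":0.3,"slide":[0,0,0],"twist":0}
    - {"hand":0.3,"slide":[0,0,0],"twist":0}

```text
time_s: 2.57
position: [0.5517, -0.1287, 0.15]
orientation: [-3.141, -0.001, 0.339]
force: [-1.4, 5.9, 3.6]
grip_width: 0.301
finger_force: 2.8
```

step_arm:
  steps:
    - {"hand":0.33,"slide":[0,0,0],"twist":0.108}
    - {"hand":0.33,"slide":[0,0,0],"twist":0.108}
    - {"hand":0.33,"slide":[0,0,0],"twist":0.108}
    - {"hand":0.33,"slide":[0,0,0],"twist":0.108}
    - {"hand":0.33,"slide":[0,0,0],"twist":0.108}
    - {"hand":0.33,"slide":[0,0,0],"twist":0}
    - {"hand":0.2,"slide":[0,0,0],"twist":0}
    - {"hand":0.15,"slide":[0,0,0],"twist":0}
    - {"hand":0.15,"slide":[0,0,0],"twist":0}
    - {"hand":0.15,"slide":[0,0,0],"twist":0}
    - {"hand":0.15,"slide":[0,0,0],"twist":0}

```text
time_s: 3.48
position: [0.5513, -0.1305, 0.1492]
orientation: [3.14, -0.001, -0.198]
force: [-5.2, -2.5, 4.0]
grip_width: 0.175
finger_force: 58.7
```

step_arm:
  steps:
    - {"hand":0.3,"slide":[0,0,0],"twist":0}
    - {"hand":0.5,"slide":[0,0,0],"twist":0}
    - {"hand":0.5,"slide":[0,0,0],"twist":0}
    - {"hand":0.5,"slide":[0,0,-0.02],"twist":0}
    - {"hand":0.5,"slide":[0,0,-0.03],"twist":0}
    - {"hand":0.5,"slide":[0,0,-0.03],"twist":0}
    - {"hand":0.5,"slide":[-0.035,0,-0.02],"twist":0}
    - {"hand":0.5,"slide":[-0.035,0,0],"twist":0}
    - {"hand":0.5,"slide":[-0.03,0,0],"twist":0}
    - {"hand":0.5,"slide":[0,0,0],"twist":0}

```text
time_s: 4.32
position: [0.4499, -0.1081, 0.2485]
orientation: [-3.141, 0.001, -0.2]
force: [-0.8, 0.9, 0.4]
grip_width: 0.498
finger_force: 0.0
```

```bash
python3 - <<'E'
from h import *
s=get_state(); print(s['position'],s['orientation'],s['joint_positions'])
i,p,d=grab('wrist'); W=cloud(i,d); i2,p2,d2=grab('scene'); W2=cloud(i2,d2)
np.savez('w2.npz',W=W,p=p); np.savez('s2.npz',W=W2,p=p2)
cv2.imwrite('pics/w2.png',np.vstack([p[:300],]))
yaw=-.199; o=np.array([.553,-.214,0])
for W,p in((W,p),(W2,p2)):
    Q=(W-o)@R.from_euler('z',yaw).as_matrix()
    D=(Q-[.02,.083,.082])@R.from_euler('y',-.611).as_matrix()
    h=cv2.cvtColor(p,cv2.COLOR_BGR2HSV)
    m=(h[...,0]>4)&(h[...,0]<18)&(h[...,1]>150)&(np.abs(D[...,0])<.06)&(np.abs(D[...,1])<.06)&(D[...,2]>.072)&(D[...,2]<.09)
    b=D[m].astype(np.float32)
    if len(b)<5: print(len(b));continue
    vx,vy=cv2.fitLine(b[:,:2],cv2.DIST_L2,0,.01,.01)[:2].ravel(); print('bar',len(b),cv2.minAreaRect(b[:,:2]),np.arctan2(vy,vx))
    m=(Q[...,2]>.035)&(Q[...,2]<.05)&(h[...,0]>19)&(h[...,0]<34)&(h[...,1]>120)&(Q[...,0]<-.03)&(Q[...,0]>-.12)
    if m.sum()>5: print('tab in charger',m.sum(),cv2.minAreaRect(Q[m][:,:2].astype(np.float32)),np.median(Q[m],0))
    m=(Q[...,2]>.165)&(Q[...,2]<.19)&(abs(Q[...,0]-.03)<.06)&(abs(Q[...,1]+.085)<.06)
    if m.sum()>5: print('rib',cv2.minAreaRect(Q[m][:,:2].astype(np.float32)))
# basket
f=np.load('top0.npz');W=f['W'];p=f['p']
m=(W[...,2]>.06)&(W[...,2]<.078)&(cv2.cvtColor(p,cv2.COLOR_BGR2HSV)[...,1]<70)&(W[...,1]>-.03)&(W[...,1]<.35)&(W[...,0]>.4)
print('basket',cv2.minAreaRect(W[m][:,:2].astype(np.float32)))
E
```

```text
[ 0.44991665 -0.1080549   0.24854069] [-3.14136987e+00  1.38728740e-03 -1.99909609e-01] [-4.89676887e-01  1.79915598e-01  1.68152353e+00 -1.90815451e-04
  1.28154664e+00  1.28108376e+00]Traceback (most recent call last):
  File "<stdin>", line 14, in <module>
cv2.error: OpenCV(4.12.0) /io/opencv/modules/imgproc/src/convhull.cpp:143: error: (-215:Assertion failed) total >= 0 && (depth == CV_32F || depth == CV_32S) in function 'convexHull'
```

View pics/w2.png

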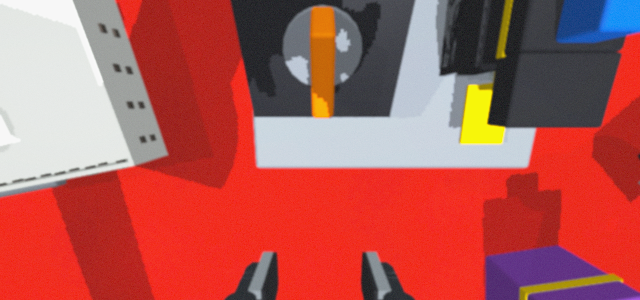

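The bar at (322,60) now lines up front to back. The tab is at (482,115) and the pack's nose at (550,90). Rerunning the measurement with the bug fixed.

```bash
python3 - <<'E'
from h import *
yaw=-.199; o=np.array([.553,-.214,0])
rc=lambda a: cv2.minAreaRect(np.ascontiguousarray(a[:,:2],dtype=np.float32)) if len(a)>4 else None
for n in('w2','s2','top0'):
    f=np.load(n+'.npz');W=f['W'];p=f['p']
    Q=(W-o)@R.from_euler('z',yaw).as_matrix()
    D=(Q-[.02,.083,.082])@R.from_euler('y',-.611).as_matrix()
    h=cv2.cvtColor(p,cv2.COLOR_BGR2HSV)
    m=(h[...,0]>4)&(h[...,0]<18)&(h[...,1]>150)&(np.abs(D[...,0])<.06)&(np.abs(D[...,1])<.06)&(D[...,2]>.072)&(D[...,2]<.09)
    print(n,'bar',m.sum(),rc(D[m]))
    m=(Q[...,2]>.03)&(Q[...,2]<.055)&(h[...,0]>19)&(h[...,0]<34)&(h[...,1]>120)&(Q[...,0]<-.03)&(Q[...,0]>-.12)&(Q[...,1]<-.03)
    print('tab',m.sum(),rc(Q[m]),np.median(Q[m],0))
    m=(Q[...,2]>.13)&(Q[...,2]<.15)&(Q[...,0]<.0)&(Q[...,0]>-.12)&(Q[...,1]<-.04)&(Q[...,1]>-.13)
    print('nose',m.sum(),rc(Q[m]))
    m=(Q[...,2]>.165)&(Q[...,2]<.19)&(abs(Q[...,0]-.03)<.06)&(abs(Q[...,1]+.085)<.06)
    print('rib',m.sum(),rc(Q[m]))
    m=(W[...,2]>.06)&(W[...,2]<.078)&(h[...,1]<70)&(W[...,1]>-.03)&(W[...,1]<.35)&(W[...,0]>.4)
    if n!='w2':print('basket',rc(W[m]))
# gripper shape from scene cloud in tool frame
s=get_state(); W=np.load('s2.npz')['W']
T=(W-s['position'])@R.from_euler('xyz',s['orientation']).as_matrix()
for z0 in range(-150,30,15):
    m=(abs(T[...,2]-z0/1e3)<.0075)&(abs(T[...,0])<.09)&(abs(T[...,1])<.09)
    if m.sum()>3: print(z0,m.sum(),'x',T[m][:,0].min().round(3),T[m][:,0].max().round(3),'y',T[m][:,1].min().round(3),T[m][:,1].max().round(3))
E
```

```text
w2 bar 1795 ((0.0011679455637931824, -0.0028044134378433228), (0.060506679117679596, 0.0159407127648592), 0.3874717354774475)
tab 1562 ((-0.05464426055550575, -0.0868651270866394), (0.0486723855137825, 0.043719589710235596), 0.1570226401090622) [-0.06040828 -0.08013595  0.04365854]
nose 9434 ((-0.02832658775150776, -0.08730307221412659), (0.07159874588251114, 0.05663936585187912), 89.99116516113281)
rib 1902 ((0.00677940808236599, -0.08545650541782379), (0.026453128084540367, 0.01843191869556904), 89.65108489990234)
s2 bar 28 ((0.004333185032010078, -7.977709174156189e-05), (0.06272400170564651, 0.012587511911988258), 0.08730675280094147)
tab 50 ((-0.05476335436105728, -0.07939817756414413), (0.04273076727986336, 0.030829381197690964), 9.141331672668457) [-0.05918511 -0.07814615  0.04225823]
nose 167 ((-0.02745836414396763, -0.08819258213043213), (0.055234428495168686, 0.07313014566898346), 0.6927530765533447)
rib 119 ((0.0319795124232769, -0.08813661336898804), (0.0630696564912796, 0.03283151611685753), 0.34381309151649475)
basket ((0.6243692636489868, 0.19660362601280212), (0.27031
[... 428 characters left out ...]
8241), 89.91063690185547)
rib 152 ((0.028275886550545692, -0.08513916283845901), (0.05866064503788948, 0.028381019830703735), 0.884333610534668)
basket ((0.6241385340690613, 0.2009650468826294), (0.27090567350387573, 0.23179608583450317), 89.22721099853516)
-150 97 x -0.014 0.043 y -0.037 0.028
-135 66 x -0.014 0.04 y -0.037 0.026
-120 69 x -0.014 0.043 y -0.036 0.028
-105 29 x -0.013 0.039 y -0.039 0.009
-90 61 x -0.01 0.026 y -0.064 0.062
-75 107 x -0.016 0.021 y -0.066 0.068
-60 67 x -0.008 0.022 y -0.062 0.069
-45 73 x -0.016 0.018 y -0.058 0.063
-30 67 x -0.012 0.016 y -0.053 0.055
-15 26 x -0.01 0.014 y -0.035 0.039
0 33 x -0.008 0.015 y -0.035 0.039
15 20 x -0.005 0.013 y -0.032 0.032
```

The dial reads 0 (0.4°), and the basket centre is about (0.624, 0.199). Pressing the tab needs a tilted tool, but the interface only shifts and twists. A pose beyond reach is followed "as far as the arm can", so I'll test in free space whether that tilts the tool.

step_arm:
  steps:
    - {"hand":0.5,"slide":[0,0,-0.035],"twist":0}
    - {"hand":0.5,"slide":[0.02,0,-0.035],"twist":0}
    - {"hand":0.3,"slide":[0.035,0,-0.02],"twist":0}
    - {"hand":0,"slide":[0.035,0,0],"twist":0}
    - {"hand":0,"slide":[0.035,0,0],"twist":0}
    - {"hand":0,"slide":[0.035,0,0],"twist":0}
    - {"hand":0,"slide":[0.035,0,0],"twist":0}
    - {"hand":0,"slide":[0.035,0,0],"twist":0}
    - {"hand":0,"slide":[0.035,0,0],"twist":0}
    - {"hand":0,"slide":[0.035,0,0],"twist":0}
    - {"hand":0,"slide":[0.03,0,0],"twist":0}

```text
time_s: 5.33
position: [0.7386, -0.1675, 0.3288]
orientation: [-3.141, -0.004, -0.2]
force: [-42.7, 10.1, 36.8]
grip_width: 0.005
finger_force: 0.0
```

```bash
python3 - <<'E'
from h import *
s=get_state(); print(s['position'],s['orientation'],s['joint_positions'])
E
```

```text
[ 0.73860688 -0.16751185  0.32882393] [-3.14054486 -0.00426068 -0.20044868] [-3.77746349e-01  9.86014668e-01  1.85649971e-01  1.93165671e-03
  1.96591826e+00  1.39424354e+00]
```

step_arm:
  steps:
    - {"hand":0,"slide":[-0.02,0,0],"twist":0}
    - {"hand":0,"slide":[-0.03,0,0],"twist":0}
    - {"hand":0,"slide":[0,0,0],"twist":0}

```text
time_s: 5.58
position: [0.6992, -0.1595, 0.3259]
orientation: [-3.139, 0.003, -0.2]
force: [0.3, 1.4, -0.1]
grip_width: 0.007
finger_force: 0.0
```

```bash
python3 - <<'E'
from h import *
s=get_state(); print(s['position'],s['orientation'],s['joint_positions'],s['force'])
i,p,d=grab('scene'); W=cloud(i,d)
T=(W-s['position'])@R.from_euler('xyz',s['orientation']).as_matrix()
for z0 in range(-125,30,6):
    m=(abs(T[...,2]-z0/1e3)<.003)&(abs(T[...,0])<.09)&(abs(T[...,1])<.09)
    if m.sum()>3: print(z0,m.sum(),'x',T[m][:,0].min().round(3),T[m][:,0].max().round(3),'y',T[m][:,1].min().round(3),T[m][:,1].max().round(3))
u=cv2.projectPoints(s['position'].reshape(1,1,3),np.array(i['rvec'],float),np.array(i['tvec'],float),np.array([[i['fx'],0,i['cx']],[0,i['fy'],i['cy']],[0,0,1]]),None)[0].ravel().astype(int)
print(u); c=p[max(u[1]-80,0):u[1]+30,max(0,u[0]-70):u[0]+70]; cv2.imwrite('pics/g.png',cv2.resize(c,None,fx=5,fy=5,interpolation=cv2.INTER_CUBIC))
E
```

```text
[ 0.69922241 -0.15946309  0.32594917] [-3.13914993  0.00320526 -0.20023548] [-0.38770048  0.79108282  0.55799532  0.00184931  1.79611849  1.38374517] [ 0.3433405   1.42235865 -0.11479828]
-125 34 x -0.011 0.04 y -0.036 0.028
-119 35 x -0.008 0.042 y -0.037 0.02
-113 28 x -0.008 0.041 y -0.037 0.017
-107 17 x -0.021 0.037 y -0.036 0.026
-101 11 x 0.0 0.017 y -0.039 -0.028
-95 8 x -0.007 0.014 y -0.041 -0.025
-89 12 x -0.005 0.017 y -0.04 -0.016
-83 23 x -0.004 0.023 y -0.045 -0.008
-77 37 x -0.004 0.023 y -0.055 0.057
-71 46 x -0.006 0.02 y -0.061 0.059
-65 42 x -0.012 0.021 y -0.06 0.059
-59 28 x -0.001 0.021 y -0.056 0.055
-53 28 x 0.003 0.022 y -0.05 0.058
-47 29 x 0.008 0.021 y -0.044 0.054
-41 19 x -0.005 0.017 y -0.042 0.046
-35 31 x -0.011 0.018 y -0.035 0.037
-29 21 x -0.011 0.017 y -0.03 0.032
-23 15 x 0.009 0.016 y -0.022 0.025
-17 7 x 0.01 0.015 y -0.014 0.007
-5 12 x 0.005 0.014 y -0.013 0.012
1 7 x 0.005 0.014 y -0.012 0.005
7 11 x -0.003 0.015 y -0.012 0.016
13 9 x 0.005 0.014 y -0.011 0.017
[260 191]
```

View pics/g.png

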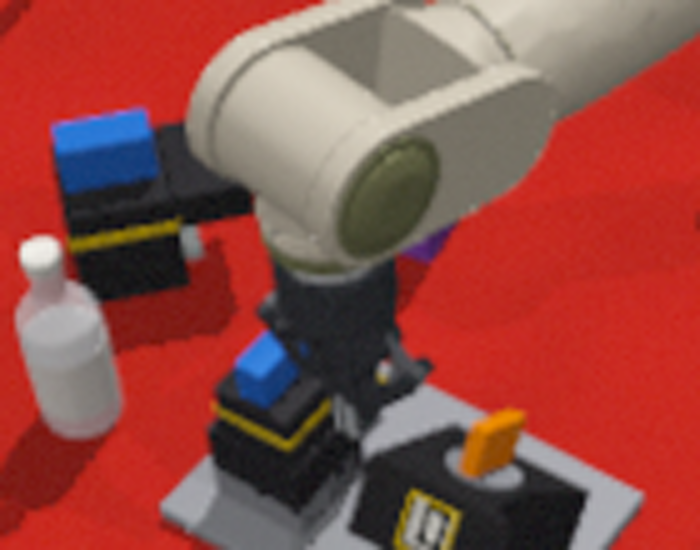

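The tool stays vertical, so tilting is out. Measured in the tool frame, the gripper is about ±23 mm in x down to z = -105, then ±42 mm. With tool x along the charger's x and the TCP about 82 mm in front, the shut tips can still press the tab's front 8 mm. I'll go there and check the position before pressing.

step_arm:
  steps:
    - {"hand":0,"slide":[-0.0306,0.0243,0],"twist":0}
    - {"hand":0,"slide":[-0.0306,0.0243,0],"twist":0}
    - {"hand":0,"slide":[-0.0306,0.0243,0],"twist":0}
    - {"hand":0,"slide":[-0.0306,0.0243,0],"twist":0}
    - {"hand":0,"slide":[-0.0306,0.0243,0],"twist":0}
    - {"hand":0,"slide":[-0.0306,0.0243,0],"twist":0}
    - {"hand":0,"slide":[-0.0306,0.0243,0],"twist":0}
    - {"hand":0,"slide":[0,0,0.035],"twist":0}
    - {"hand":0,"slide":[0,0,0.04],"twist":0}
    - {"hand":0,"slide":[0,0,0.04],"twist":0}
    - {"hand":0,"slide":[0,0,0.04],"twist":0}
    - {"hand":0,"slide":[0,0,0.02],"twist":0}

```text
time_s: 6.63
position: [0.4618, -0.2856, 0.152]
orientation: [-3.141, -0.01, -0.201]
force: [0.1, -0.1, -0.6]
grip_width: -0.007
finger_force: 0.0
```

step_arm:
  steps:
    - {"hand":0,"slide":[0,0,0.005],"twist":0}
    - {"hand":0,"slide":[0,0,0],"twist":0}
    - {"hand":0,"slide":[0,0,0],"twist":0}

```text
time_s: 6.88
position: [0.4626, -0.2862, 0.152]
orientation: [3.139, -0.015, -0.201]
force: [-0.4, 0.6, -0.6]
grip_width: -0.002
finger_force: 0.0
```

step_arm:
  steps:
    - {"hand":0,"slide":[-0.0075,0,0.015],"twist":0}
    - {"hand":0,"slide":[0,0,0.01],"twist":0}
    - {"hand":0,"slide":[0,0,0],"twist":0}
    - {"hand":0,"slide":[0,0,0],"twist":0}

```text
time_s: 7.22
position: [0.4546, -0.2838, 0.1258]
orientation: [3.141, -0.012, -0.201]
force: [-0.1, 0.2, 0.7]
grip_width: 0.004
finger_force: 0.0
```

```bash
python3 - <<'E'
from h import *
s=get_state(); print(s['position'],s['orientation'],s['joint_positions'],s['force'])
i,p,d=grab('wrist'); cv2.imwrite('pics/w3.png',p); W=cloud(i,d)
T=(W-s['position'])@R.from_euler('xyz',s['orientation']).as_matrix()
h=cv2.cvtColor(p,cv2.COLOR_BGR2HSV)
m=(h[...,0]>19)&(h[...,0]<34)&(h[...,1]>120)&(W[...,2]>.03)&(W[...,2]<.055)
print('tab in tool',m.sum(),np.nanpercentile(T[m],[1,50,99],axis=0))
m=(W[...,2]>.115)&(W[...,2]<.137)&(T[...,0]<.05)&(T[...,0]>.015)&(abs(T[...,1])<.05)
print('nose face in tool',m.sum(),np.nanpercentile(T[m],[1,50,99],axis=0) if m.sum() else '')
E
```

```text
[ 0.45455193 -0.28382994  0.12580696] [ 3.1406481  -0.01241962 -0.2012189 ] [-0.77961933  0.4652418   1.63513028  0.00699575  1.03031544  0.98883481] [-0.09655266  0.18030347  0.67238609]
tab in tool 0 [nan nan nan]
nose face in tool 0
  return np.nanmean(a, axis, out=out, keepdims=keepdims)
```

View pics/w3.png

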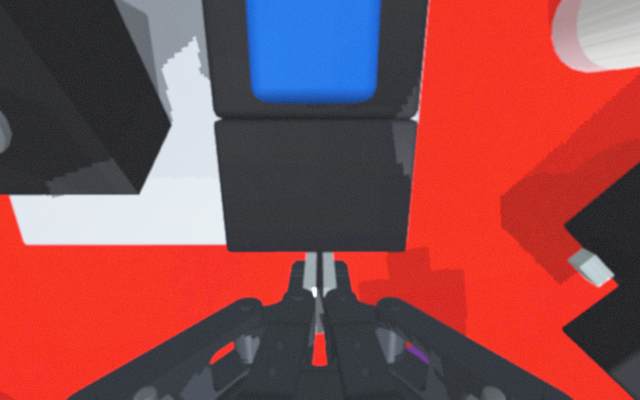

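The view shows the shut fingers at x = 320, centred on the nose (228 to 408) and just in front of it. I'll descend in small steps and watch the force.

step_arm:
  steps:
    - {"hand":0,"slide":[0.001,0,0.015],"twist":0}
    - {"hand":0,"slide":[0,0,0.012],"twist":0}
    - {"hand":0,"slide":[0,0,0.01],"twist":0}
    - {"hand":0,"slide":[0,0,0.008],"twist":0}
    - {"hand":0,"slide":[0,0,0],"twist":0}

```text
time_s: 7.68
position: [0.4552, -0.2834, 0.0789]
orientation: [-3.141, -0.01, -0.201]
force: [-0.7, 0.8, 0.7]
grip_width: -0.0
finger_force: 0.0
```

step_arm:
  steps:
    - {"hand":0,"slide":[0,0,0.007],"twist":0}
    - {"hand":0,"slide":[0,0,0.006],"twist":0}
    - {"hand":0,"slide":[0,0,0.004],"twist":0}
    - {"hand":0,"slide":[0,0,0],"twist":0}

```text
time_s: 8.02
position: [0.4556, -0.2838, 0.0625]
orientation: [3.141, -0.011, -0.201]
force: [-0.2, -0.6, 0.2]
grip_width: -0.001
finger_force: 0.0
```

step_arm:
  steps:
    - {"hand":0,"slide":[0,0,0.004],"twist":0}
    - {"hand":0,"slide":[0,0,0.003],"twist":0}
    - {"hand":0,"slide":[0,0,0],"twist":0}

```text
time_s: 8.27
position: [0.4559, -0.2839, 0.0558]
orientation: [3.141, -0.012, -0.201]
force: [1.0, -0.4, 3.0]
grip_width: 0.0
finger_force: 1.2
```

```bash
python3 - <<'E'
from h import *
s=get_state(); print(s['position'],s['force'],s['torque'])
yaw=-.199; o=np.array([.553,-.2155,0])
for n in('scene','wrist','top'):
    i,p,d=grab(n);W=cloud(i,d);Q=(W-o)@R.from_euler('z',yaw).as_matrix()
    h=cv2.cvtColor(p,cv2.COLOR_BGR2HSV)
    m=(h[...,0]>19)&(h[...,0]<34)&(h[...,1]>120)&(Q[...,0]<-.03)&(Q[...,0]>-.12)&(Q[...,2]<.06)&(Q[...,2]>.015)&(abs(Q[...,1]+.085)<.04)
    print(n,'tab',m.sum(),Q[m].min(0) if m.any() else '',Q[m].max(0) if m.any() else '')
    m=(Q[...,2]>.165)&(Q[...,2]<.21)&(abs(Q[...,0]-.03)<.06)&(abs(Q[...,1]+.085)<.06)
    if m.any(): print('rib',np.median(Q[m],0))
E
```

```text
[ 0.4559227  -0.28389578  0.05580413] [ 0.98137686 -0.44205431  2.96692321] [-0.04028894 -0.18107869  0.03472349]
scene tab 42 [-0.07714934 -0.09696627  0.02909356] [-0.03840619 -0.06370022  0.04288583]
rib [ 0.02757575 -0.08313667  0.17819743]
wrist tab 0  
top tab 0  
rib [ 0.029973   -0.08162718  0.17976796]
```

step_arm:
  steps:
    - {"hand":0,"slide":[0,0,0.003],"twist":0}
    - {"hand":0,"slide":[0,0,0.003],"twist":0}
    - {"hand":0,"slide":[0,0,0],"twist":0}

```text
time_s: 8.67
position: [0.4558, -0.2838, 0.0496]
orientation: [3.141, -0.011, -0.201]
force: [1.3, -0.6, 2.5]
grip_width: 0.005
finger_force: 1.7
```

```bash
cat > rib.py <<'E'
from h import *
s=get_state(); print(s['position'],s['force'])
yaw=-.199; o=np.array([.553,-.2155,0])
for n in('scene','top'):
    i,p,d=grab(n);W=cloud(i,d);Q=(W-o)@R.from_euler('z',yaw).as_matrix()
    h=cv2.cvtColor(p,cv2.COLOR_BGR2HSV)
    m=(h[...,0]>19)&(h[...,0]<34)&(h[...,1]>120)&(Q[...,0]<-.03)&(Q[...,0]>-.12)&(Q[...,2]<.06)&(Q[...,2]>.015)&(abs(Q[...,1]+.085)<.04)
    if m.any(): print(n,'tab',m.sum(),Q[m].min(0),Q[m].max(0))
    m=(Q[...,2]>.15)&(Q[...,2]<.22)&(abs(Q[...,0]-.03)<.045)&(abs(Q[...,1]+.085)<.03)&(h[...,0]>100)&(h[...,0]<125)&(h[...,1]>120)
    if m.sum()>4: print(n,'rib top',np.percentile(Q[m][:,2],[50,90]),np.median(Q[m],0),m.sum())
E
python3 rib.py
```

```text
[ 0.45580139 -0.28380542  0.04959056] [ 1.27946648 -0.5950131   2.49227484]
scene tab 41 [-0.074336   -0.10521301  0.02238767] [-0.03506973 -0.063916    0.04053107]
scene rib top [0.18096612 0.18903599] [ 0.03940853 -0.07733458  0.18096612] 178
top rib top [0.1902414  0.19405503] [ 0.03024962 -0.082874    0.1902414 ] 139
```

The rib top went from 0.176 to 0.190, so the pack has released and is held down slightly by the gripper body. I'll rise a few mm while keeping the tab pressed.

step_arm:
  steps:
    - {"hand":0,"slide":[0,0,-0.003],"twist":0}
    - {"hand":0,"slide":[0,0,-0.003],"twist":0}
    - {"hand":0,"slide":[0,0,0],"twist":0}

```text
time_s: 9.02
position: [0.4554, -0.2837, 0.0563]
orientation: [3.141, -0.011, -0.201]
force: [-4.2, 0.4, 5.6]
grip_width: 0.0
finger_force: 1.5
```

```bash
python3 rib.py
```

```text
[ 0.45535829 -0.28372352  0.05633469] [-4.18425306  0.44581755  5.60432141]
scene tab 54 [-0.0786699  -0.1085009   0.02722869] [-0.03575991 -0.0638313   0.04457028]
scene rib top [0.18862003 0.20068139] [ 0.03621931 -0.07730282  0.18862003] 193
top rib top [0.19604684 0.19977019] [ 0.03218602 -0.08122065  0.19604684] 141
```

The pack is up about 20 mm and the tab is still about 0.25 rad pressed, which meets step 2. I'll rise straight up, open, and move over the rib.

step_arm:
  steps:
    - {"hand":0,"slide":[0,0,-0.003],"twist":0}
    - {"hand":0,"slide":[-0.001,0,-0.006],"twist":0}
    - {"hand":0,"slide":[-0.002,0,-0.015],"twist":0}
    - {"hand":0,"slide":[-0.002,0,-0.03],"twist":0}
    - {"hand":0,"slide":[0,0,-0.038],"twist":0}
    - {"hand":0,"slide":[0,0,-0.04],"twist":0}
    - {"hand":0.2,"slide":[0,0,-0.04],"twist":0}
    - {"hand":0.6,"slide":[0,0,-0.04],"twist":0}
    - {"hand":1,"slide":[0.02,0,-0.02],"twist":0}
    - {"hand":1,"slide":[0.035,0,0],"twist":0}
    - {"hand":1,"slide":[0.035,-0.002,0],"twist":0}
    - {"hand":1,"slide":[0.026,0,0],"twist":0}

```text
time_s: 10.12
position: [0.564, -0.303, 0.2893]
orientation: [-3.141, -0.012, -0.201]
force: [-0.7, 0.6, -0.3]
grip_width: 0.844
finger_force: 0.0
```

step_arm:
  steps:
    - {"hand":1,"slide":[0,0,0],"twist":0}
    - {"hand":1,"slide":[0,0,0],"twist":0}

```text
time_s: 10.28
position: [0.5626, -0.303, 0.288]
orientation: [-3.141, -0.009, -0.2]
force: [-0.4, -1.3, 0.4]
grip_width: 0.998
finger_force: 0.0
```

```bash
cat > g.py <<'E'
from h import *
s=get_state(); print(s['position'],s['orientation'],s['force'])
for n in('top','scene','wrist'):
    i,p,d=grab(n);W=cloud(i,d);h=cv2.cvtColor(p,cv2.COLOR_BGR2HSV)
    T=(W-s['position'])@R.from_euler('xyz',s['orientation']).as_matrix()
    m=(W[...,2]>.188)&(W[...,2]<.21)&(h[...,0]>100)&(h[...,0]<125)&(h[...,1]>120)&(abs(T[...,0])<.1)&(abs(T[...,1])<.08)
    if m.sum()>4: print(n,m.sum(),np.median(T[m],0),cv2.minAreaRect(np.ascontiguousarray(T[m][:,:2],dtype=np.float32)),np.median(W[m][:,2]))
    if n=='wrist': cv2.imwrite('pics/w4.png',p)
E
python3 g.py
```

```text
[ 0.56261108 -0.30303961  0.28799498] [-3.1407982  -0.00937283 -0.20026113] [-0.40377556 -1.32619479  0.42864525]
scene 103 [ 0.00689594 -0.0010478   0.0909186 ] ((0.004161272197961807, -0.0018244683742523193), (0.0635516345500946, 0.027713913470506668), 5.173445224761963) 0.19706991035913524
wrist 679 [0.01919458 0.00117382 0.09043734] ((0.002132238820195198, 0.0025668013840913773), (0.059384506195783615, 0.028066689148545265), 0.0025149115826934576) 0.19764270435312947
```

View pics/w4.png

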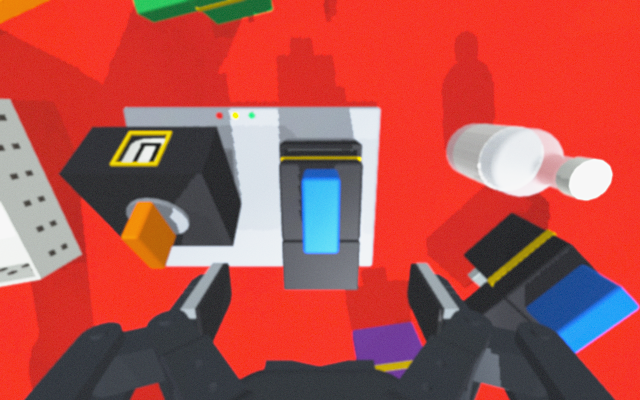

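The rib at (321,213) sits between the fingers (215 and 425), with its top at 0.198, so the pack is fully popped up. I'll descend and grip.

step_arm:
  steps:
    - {"hand":1,"slide":[0.002,0.001,0.03],"twist":0}
    - {"hand":1,"slide":[0,0,0.035],"twist":0}
    - {"hand":1,"slide":[0,0,0.022],"twist":0}
    - {"hand":1,"slide":[0,0,0.012],"twist":0}
    - {"hand":1,"slide":[0,0,0],"twist":0}
    - {"hand":0.6,"slide":[0,0,0],"twist":0}
    - {"hand":0.3,"slide":[0,0,0],"twist":0}
    - {"hand":0.2,"slide":[0,0,0],"twist":0}
    - {"hand":0.2,"slide":[0,0,0],"twist":0}
    - {"hand":0.2,"slide":[0,0,0],"twist":0}

```text
time_s: 11.27
position: [0.5653, -0.3051, 0.191]
orientation: [3.141, -0.012, -0.201]
force: [-0.8, 1.4, 3.2]
grip_width: 0.318
finger_force: 62.7
```

step_arm:
  steps:
    - {"hand":0.2,"slide":[0,0,-0.006],"twist":0}
    - {"hand":0.2,"slide":[0,0,-0.01],"twist":0}
    - {"hand":0.2,"slide":[0,0,-0.012],"twist":0}
    - {"hand":0.2,"slide":[0,0,-0.015],"twist":0}
    - {"hand":0.2,"slide":[0,0,-0.02],"twist":0}
    - {"hand":0.2,"slide":[0,0,-0.025],"twist":0}
    - {"hand":0.2,"slide":[0,0,-0.025],"twist":0}
    - {"hand":0.2,"slide":[0,0,-0.015],"twist":0}
    - {"hand":0.2,"slide":[0,0,0],"twist":0}

```text
time_s: 12.02
position: [0.5642, -0.305, 0.3225]
orientation: [3.138, -0.017, -0.201]
force: [0.3, 0.5, -3.4]
grip_width: 0.317
finger_force: 62.0
```

```bash
cat > v.py <<'E'
from h import *
import sys
s=get_state(); print(s['position'],s['orientation'],s['force'],s['grip_width'],s['joint_positions'].round(2))
i,p,d=grab('scene'); cv2.imwrite(sys.argv[1],cv2.resize(p[90:320,170:470],None,fx=2.5,fy=2.5,interpolation=cv2.INTER_CUBIC))
E
python3 v.py pics/s5.png
```

```text
[ 0.56415489 -0.30501202  0.32254603] [ 3.13829061 -0.01720516 -0.2011028 ] [ 0.25932217  0.47474698 -3.39757368] 0.3167196012994736 [-0.68  0.55  0.98  0.    1.6   1.09]
```

View pics/s5.png

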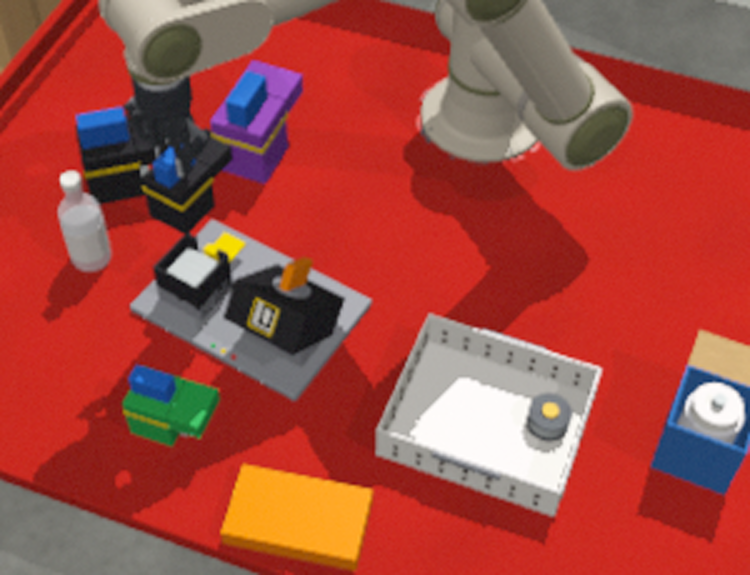

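The pack is lifted clear and hangs upright at (175,185). The dial bar at (295,272) still lines up, and the basket at (490,410) has its near half empty. I'll carry the pack over.

step_arm:
  steps:
    - {"hand":0.2,"slide":[0,-0.015,0],"twist":0}
    - {"hand":0.2,"slide":[-0.0012,-0.03,0],"twist":0}
    - {"hand":0.2,"slide":[-0.0013,-0.038,0],"twist":0}
    - {"hand":0.2,"slide":[-0.0013,-0.038,0],"twist":0}
    - {"hand":0.2,"slide":[-0.0013,-0.038,0],"twist":0}
    - {"hand":0.2,"slide":[-0.0013,-0.038,0],"twist":0}
    - {"hand":0.2,"slide":[-0.0013,-0.038,0],"twist":0}
    - {"hand":0.2,"slide":[-0.0013,-0.038,0],"twist":0}
    - {"hand":0.2,"slide":[-0.0013,-0.038,0],"twist":0}
    - {"hand":0.2,"slide":[-0.0013,-0.038,0],"twist":0}
    - {"hand":0.2,"slide":[-0.0013,-0.038,0],"twist":0}
    - {"hand":0.2,"slide":[-0.0013,-0.035,0],"twist":0}

```text
time_s: 13.07
position: [0.6334, 0.1147, 0.3162]
orientation: [3.141, -0.008, -0.2]
force: [1.8, -0.5, -3.3]
grip_width: 0.314
finger_force: 61.7
```

step_arm:
  steps:
    - {"hand":0.2,"slide":[0,-0.02,0],"twist":0}
    - {"hand":0.2,"slide":[0,0,0],"twist":-0.1}
    - {"hand":0.2,"slide":[0,0,0],"twist":-0.1}
    - {"hand":0.2,"slide":[0,0,0],"twist":0}
    - {"hand":0.2,"slide":[0,0,0],"twist":0}

```text
time_s: 13.48
position: [0.6376, 0.1317, 0.3166]
orientation: [3.139, -0.008, -0.004]
force: [0.5, 0.2, -4.8]
grip_width: 0.319
finger_force: 61.8
```

step_arm:
  steps:
    - {"hand":0.2,"slide":[0,0,0.015],"twist":0}
    - {"hand":0.2,"slide":[0,0,0.03],"twist":0}
    - {"hand":0.2,"slide":[0,0,0.035],"twist":0}
    - {"hand":0.2,"slide":[0,0,0.035],"twist":0}
    - {"hand":0.2,"slide":[0,0,0.03],"twist":0}
    - {"hand":0.2,"slide":[0,0,0.02],"twist":0}
    - {"hand":0.2,"slide":[0,0,0.012],"twist":0}
    - {"hand":0.2,"slide":[0,0,0],"twist":0}
    - {"hand":0.2,"slide":[0,0,0],"twist":0}

```text
time_s: 14.23
position: [0.6403, 0.1307, 0.1415]
orientation: [3.139, -0.011, -0.003]
force: [-0.3, -0.9, -2.8]
grip_width: 0.318
finger_force: 61.6
```

```bash
python3 v.py pics/s6.png
```

```text
[0.64025624 0.13074459 0.14145358] [ 3.13922609e+00 -1.13356888e-02 -2.68484122e-03] [-0.2556859  -0.89576009 -2.81949935] 0.31758571129671614 [ 0.02  0.68  1.22 -0.    1.23  1.6 ]
```

View pics/s6.png

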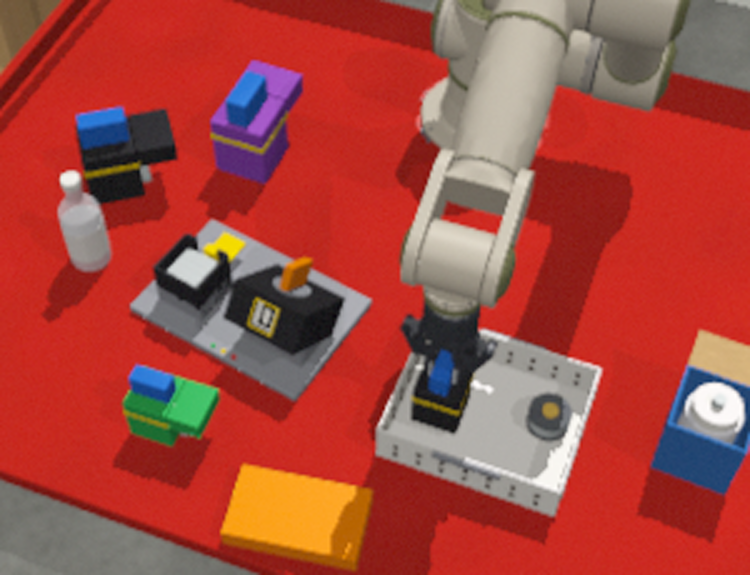

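The pack at (445,395) is inside the basket walls, with the pulley clear at (550,412). I'll lower it slowly to contact, expected at TCP of about 0.118.

step_arm:
  steps:
    - {"hand":0.2,"slide":[0,0,0.008],"twist":0}
    - {"hand":0.2,"slide":[0,0,0.006],"twist":0}
    - {"hand":0.2,"slide":[0,0,0.004],"twist":0}
    - {"hand":0.2,"slide":[0,0,0.002],"twist":0}
    - {"hand":0.2,"slide":[0,0,0],"twist":0}
    - {"hand":0.2,"slide":[0,0,0],"twist":0}

```text
time_s: 14.78
position: [0.6404, 0.1307, 0.121]
orientation: [3.139, -0.011, -0.001]
force: [0.5, 0.0, -3.9]
grip_width: 0.314
finger_force: 61.8
```

step_arm:
  steps:
    - {"hand":0.2,"slide":[0,0,0.0015],"twist":0}
    - {"hand":0.2,"slide":[0,0,0.0015],"twist":0}
    - {"hand":0.2,"slide":[0,0,0],"twist":0}

```text
time_s: 15.03
position: [0.6406, 0.1307, 0.1183]
orientation: [3.139, -0.012, -0.001]
force: [0.9, -1.4, -2.4]
grip_width: 0.32
finger_force: 62.0
```

step_arm:
  steps:
    - {"hand":0.2,"slide":[0,0,0.001],"twist":0}
    - {"hand":0.2,"slide":[0,0,0.001],"twist":0}
    - {"hand":0.2,"slide":[0,0,0],"twist":0}

```text
time_s: 15.28
position: [0.6407, 0.1307, 0.1182]
orientation: [3.139, -0.013, -0.001]
force: [-5.5, -2.1, 10.8]
grip_width: 0.313
finger_force: 63.8
```

Contact with the floor: +10.8 N. I'll release and rise straight up.

step_arm:
  steps:
    - {"hand":0.4,"slide":[0,0,0],"twist":0}
    - {"hand":0.6,"slide":[0,0,0],"twist":0}
    - {"hand":0.8,"slide":[0,0,0],"twist":0}
    - {"hand":0.8,"slide":[0,0,0],"twist":0}
    - {"hand":0.8,"slide":[0,0,-0.015],"twist":0}
    - {"hand":0.8,"slide":[0,0,-0.03],"twist":0}
    - {"hand":0.8,"slide":[0,0,-0.035],"twist":0}
    - {"hand":0.8,"slide":[0,0,-0.035],"twist":0}
    - {"hand":0.8,"slide":[-0.03,0,-0.02],"twist":0}
    - {"hand":0.8,"slide":[-0.03,0,0],"twist":0}
    - {"hand":0.8,"slide":[0,0,0],"twist":0}
    - {"hand":0.8,"slide":[0,0,0],"twist":0}

```text
time_s: 16.28
position: [0.5782, 0.1313, 0.2507]
orientation: [3.139, -0.011, -0.001]
force: [0.7, -0.2, -0.5]
grip_width: 0.798
finger_force: 0.0
```

```bash
python3 v.py pics/s7.png; python3 - <<'E'
from h import *
i,p,d=grab('scene');W=cloud(i,d);h=cv2.cvtColor(p,cv2.COLOR_BGR2HSV)
m=(h[...,0]>100)&(h[...,0]<125)&(h[...,1]>120)&(abs(W[...,0]-.64)<.07)&(abs(W[...,1]-.13)<.06)&(W[...,2]>.115)
print('rib',m.sum(),np.median(W[m],0),np.percentile(W[m][:,2],[5,50,95]))
yaw=-.199;o=np.array([.553,-.2155,0]);D=((W-o)@R.from_euler('z',yaw).as_matrix()-[.02,.083,.082])@R.from_euler('y',-.611).as_matrix()
m=(h[...,0]>4)&(h[...,0]<18)&(h[...,1]>150)&(np.abs(D[...,0])<.06)&(np.abs(D[...,1])<.06)&(D[...,2]>.072)&(D[...,2]<.09)
print('bar',cv2.minAreaRect(np.ascontiguousarray(D[m][:,:2],dtype=np.float32)))
E
```

```text
[0.57815234 0.1312866  0.25073884] [ 3.13915774e+00 -1.13796676e-02 -9.02911537e-04] [ 0.66691207 -0.16805929 -0.50837525] 0.7976256223616754 [ 0.03  0.46  1.29 -0.    1.38  1.6 ]
rib 123 [0.64599165 0.12827563 0.12366381] [0.11765581 0.12366381 0.12892924]
bar ((0.004561472684144974, -0.00021543074399232864), (0.05937865003943443, 0.013856148347258568), 4.190421104431152)
```

View pics/s7.png

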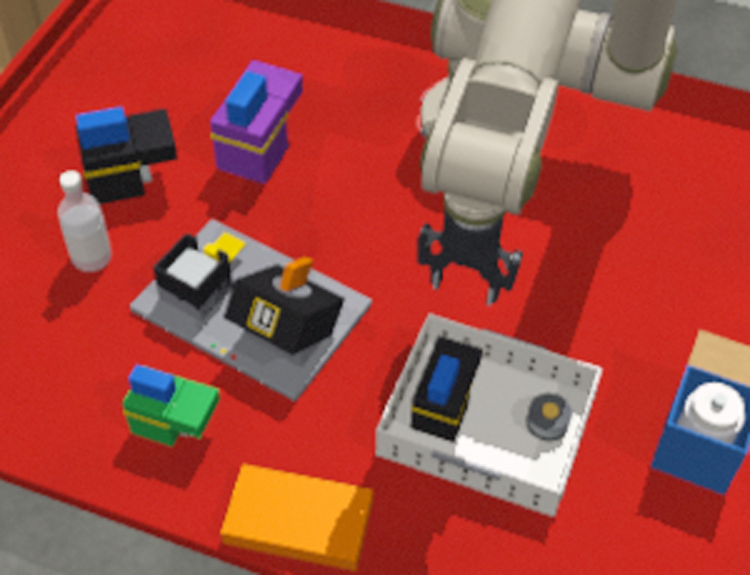

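The pack stands upright in the basket at (448,385). Its rib top is at about 0.125, which matches 0.004 + 0.121. The dial is at 0 and the gripper is clear, so I'm handing in.

```bash
python3 -c "from workcell import *; print(hand_in())"
```

```text
the job is handed in; nothing more can be done
None
```

I handed the job in at about 16 s: the pack stands upright and released on the basket floor, the dial is at 0 and the other things look undisturbed; one out-of-reach test move read joint 3 at 0.186 rad, just under its 0.19 limit, and the hand-in gave no verdict.

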